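# Press a sample vial's stopper home in the bench quick clamp

### The job

The white sample vial lies in the cradle of the bench quick clamp with its black stopper not pushed in. Squeeze the orange trigger again and again to walk the jaw onto the stopper and press it fully home until it feels firm, stopping as soon as the resistance rises because too hard a squeeze cracks the vial; then press the red release tab so that the jaw springs all the way back. Work only the trigger and the tab: do not touch the jaw or the vial with the robot, leave the vial lying in the cradle and the other things where they are.

Things in the scene. Friction and masses are not known exactly. Their poses are not given: they have to be found in the camera images.
- clamp: Bench quick clamp bolted to the zinc: dark steel base plate 345 x 76 x 8 mm, blue housing, black grip, orange trigger, red tab, aluminium V cradle (x 116 to 176). Origin on the zinc, midway between the outer faces of grip and resting trigger; x = the way the jaw walks, towards the vial; y sideways; z up. x, y, z below are mm in this frame unless said otherwise.
- housing (a point): Top of the blue housing at x = 0, z = 72; it spans x -100 to +45, 44 wide. Inside is a ratchet: after 4 mm of free trigger travel the jaw moves with the trigger mm for mm, so a full squeeze moves it up to 10 mm. With the trigger let fully out a click every 4.8 mm holds the jaw: it falls back to the last click passed (up to 4.8 mm). A 2 to 3 N spring opens it when released.
- squeeze (a point): Point midway between fixed grip and resting trigger, x = 0, y = 0, z = 108. Grip and trigger measure 62 mm across their outer faces at rest and 48 mm fully squeezed, 24 mm wide in y; take them from above, closing along x. Only the trigger side moves.
- fixed_grip (a point): Outer (+x) face of the black fixed grip, at x = 31, z = 108: an upright post, x 13 to 31, 24 mm wide in y, z 72 to 132.
- trigger_face (a point): Outer (-x) face of the orange trigger at z = 108: an upright plate 12 mm thick, 24 wide, z 73 to 131, face at x = -31 at rest. It slides to +x by up to 14 mm and springs back. Its spring takes 3 N at rest, 5 N fully squeezed; walking the free jaw adds 2 to 3 N, wavering at every click; on top of that the trigger carries the whole force at the jaw pad, newton for newton.
- tab_top (a point): Centre of the top of the red release tab, 18 x 24 mm, at x = -85, y = 0, z = 84. Sprung: 1 N at rest, 1.6 N at its end stop 5 mm down; it moves 0.58 mm to +x per mm down. Press it straight down 4 to 5 mm for about half a second, with the trigger let out, and the jaw springs back to its open end.
- pad: Jaw head with black rubber pad, 34 mm wide, 44 high (z 23 to 67), 14 thick, on the end of the clamp bar. The pad is sprung on the jaw at 5 N/mm. Origin at the centre of the face that meets the stopper (z = 45). Not to be touched by the robot.
- pad_face (a point): Centre of the pad face, same point as the origin of pad: x = 75 with the jaw at its open end, 120 at most.
- stop_post (a point): Top of the blue stop post behind the vial, x = 219, z = 74. It carries a screw with a rubber-faced foot on the axis (y = 0, z = 45) facing the vial's base; the foot's face stands anywhere from x = 176 to 186 and is not measured.
- vial: White plastic sample vial, 30 mm diameter, 70 mm long, lying loose in the V cradle with its axis along the clamp's x at z = 45. Origin on its axis at mid-length, its x towards its closed base (base at +35 mm, mouth at -35). When pushed it slides along the cradle up to 17 mm until its base meets the stop foot. More than 13 N from the pad cracks it. Not to be touched by the robot.
- stopper_face (a point): Centre of the outer face of the black stopper in the vial's mouth (head 24 mm diameter, 6 thick). In the vial's own frame it stands at x = -49 to -46 mm at the start and at -41 mm when fully home, head against the mouth. It slides in stiffly at about 3 N; once home the force rises at once.
- tripod_head: Bystander: grey plastic tripod head standing on the zinc, 52 mm diameter foot, 74 mm high, with a black handle reaching 90 mm from its axis to its own -x. Origin under its foot.
- blower: Bystander: green rubber bulb blower standing upright, 58 mm diameter, 115 mm high. Origin under its foot.
- remote: Bystander: black camera remote lying flat, 90 x 36 x 18 mm. Origin under its centre.

How it is judged:
By the outcome, as a careful person would: the job done as asked, in the order asked, and still so for the second after the job is handed in, with the robot touching nothing.
It also fails if it takes over 67 s, if anything falls off the work surface, if the arm or the gripper's body presses on something with over 40 N, if the wrist force passes 120 N, or if a joint passes its speed limit or range.

### The arm

A 6-joint arm with a two-finger parallel gripper is mounted at the origin on the work surface. World frame = base frame: x ahead of the robot, y to its left, z up, the work surface at z = 0. Lengths are in m, angles in rad, forces in N, time in s.
With the tool pointing down it reaches from about 0.275 to 0.875 m from the base axis. Payload 12.5 kg.
Tool frame: the origin (TCP) lies between the finger pads; the fingertips stand 19 mm ahead of it and the grasp point (between the pads) is the TCP (bot.tips_ahead is the distance from the TCP to the fingertips, in m); z points along the fingers, y is the direction in which the jaws open and shut (so a half turn about z gives the same grasp; the last joint's range is limited). The gripper opens to 85 mm and grips with 20 to 120 N. Pads are 22 mm wide; open, the fingers measure 114 mm over their backs; the gripper's body (76 mm by 85 mm) begins 54 mm behind the grasp point. The pads swing forward as they close: fully open they stand 13 mm farther back than shut.
Start: joints at [1.249, 0.351, 1.652, -0, 1.139, -0.085], TCP at [0.129, 0.535, 0.25] pointing down, gripper open.
Joint ranges: [-2.75, 2.75], [-0.79, 2.1], [0.01, 2.65], [-1.57, 4.71], [0.07, 3.14], [-2.87, 2.87]. Speed limits (rad/s): [2.22, 2.22, 2.79, 3.14, 3.14, 3.14].

### API

Orientations are given as a rotation vector (axis times angle).
In Python, from plant import bot gives the robot as it stands.
- The arm moves only by the tool drive_tool, never from a script. Its argument "targets" is a list of rows, each a list of 2 entries, a list of its own where there are three numbers: the shift along the tool's x, y, z in m, then the turn about the tool's z in degrees. A call has 1 to 10 rows; each row is the pose to reach, as a shift and turn from the pose commanded when the call began, along the tool's axes at that moment; what a row does not reach only later rows make up. A row lasts 1/8 s, in which the tool goes at most 62.5 mm and 10.7 degrees, less where a joint would pass 70% of its speed; a pose out of reach is approached as far as the arm can. A call with a gripper value outside its range is refused whole. "hand" is the closure, from 0 (fully open) to 1 (shut), set as the call begins (left out, the last holds). The fingers move at their own pace and stop on an object; "force" is the grip in N (left out, the last holds). Time passes only in rows, so rows that repeat a pose let the fingers close. It gives the time, the measured TCP pose, the force and the opening at its end, in the units of the state.
- bot.observe(): the state, without advancing time (a new reading comes with each control period).
- bot.get_image(name): name is "scene" or "top" or "wrist"; returns a dict with "img" (480x640x3 uint8, blue, green, red), "fx", "fy", "cx", "cy" (pixels), "k1" (the pictures are not rectified: a ray, as slopes to the right and down, at radius r is drawn at 1 + k1 r^2 times it, then the intrinsics apply), "world_from_camera" (4x4, takes a point from camera to world coordinates). Camera axes: x right, y up, looking along -z (the intrinsics and any distortion apply to the point x, -y, -z); pixel columns grow to the right and rows downward; lengths in m; the calibration is good to about 2 mm. A picture is of the moment at which its call begins. There is no depth.
- bot.sign_off(): hands the job in, once; it reports no verdict.
Trained networks look in the newest picture that a camera, given by its name, has taken for a name from the list of things; names that differ only in an ending like _2 or _b are one class to them, and where a whole thing is asked for, a point or a joint stands for the part that bears it (a point fixed in the world has none). Each returns a list of dicts, best first, with "score" (0 to 1); they miss things now and then, are a little off and sometimes report something else, mostly with a low value. They report only what shows in the picture. A call takes as long as a camera call.
- bot.regions_of(camera, target): "region" (480x640 bool, what is visible of it) and "box" ([left, top, right, bottom] in pixels, round what is visible of it).
The state is a dict: "time": time; "q": joint angles; "qvel": joint speeds; "joint_efforts": joint torques, N m; "ee_pos": TCP position; "ee_rot": TCP orientation; "ft_force": force on the tool from outside, world axes, zero at the start; "wrist_torque": the same for the moment, N m; "finger_gap": opening from 0.0 (shut) to 1.0 (fully open).
Only numpy, scipy, OpenCV 4.12 (cv2) and the standard library are available. Lean on these libraries where they do the work, as an engineer would, in place of code of your own. Each camera call takes 0.05 s, during which the arm holds its last target. There are 200 camera calls.

## Working session

There is one attempt and no reset: what is moved stays moved. The work goes in short steps, Python scripts to look and compute and a tool call to move; the robot and the scene stay as the last step left them, time stands still between calls to the robot, and variables do not carry over. Pictures are saved under pics/ and viewed, about 8 in all and at most 12, crops included, and the job is handed in when it is done.

Besides the shell and the picture viewer there is one more tool, called after "Call:" in YAML: its name, and indented under it one key for each argument. drive_tool: Moves the arm, as the interface text tells. Its arguments: {"type":"object","properties":{"targets":{"type":"array"},"hand":{"type":"number"},"force":{"type":"number"}},"required":["targets"]}

```bash
mkdir -p pics; ls; cat > h.py <<'E'
import numpy as np, cv2
from plant import bot
def ray(c,u,v):
    K=np.array([[c['fx'],0,c['cx']],[0,c['fy'],c['cy']],[0,0,1.]])
    p=cv2.undistortPoints(np.array([[[u,v]]],float),K,np.array([c['k1'],0,0,0.]))[0,0]
    T=np.array(c['world_from_camera']); d=T[:3,:3]@np.array([p[0],-p[1],-1]); return T[:3,3],d
def at_z(c,u,v,z):
    o,d=ray(c,u,v); return o+d*(z-o[2])/d[2]
def proj(c,P):
    T=np.linalg.inv(np.array(c['world_from_camera'])); p=T[:3,:3]@P+T[:3,3]
    x,y=p[0]/-p[2],-p[1]/-p[2]; s=1+c['k1']*(x*x+y*y)
    return np.array([c['fx']*x*s+c['cx'],c['fy']*y*s+c['cy']])
E
python3 - <<'E'
from h import *
print(bot.observe())
for n in ('scene','top'):
    c=bot.get_image(n); cv2.imwrite(f'pics/{n}0.png',c['img'])
    print(n,np.round(c['world_from_camera'],3).tolist(),c['fx'],c['k1'])
    for t in ('clamp','housing','fixed_grip','trigger_face','tab_top','pad','vial','stopper_face','stop_post','tripod_head','blower','remote'):
        for r in bot.regions_of(n,t)[:2]:
            ys,xs=np.nonzero(r['region']); print(n,t,round(r['score'],2),r['box'],xs.mean().round(1),ys.mean().round(1))
E
```

```text
pics
{'time': 0.0, 'q': array([ 1.24939108e+00,  3.51191506e-01,  1.65243427e+00,  7.93750380e-06,
        1.13914700e+00, -8.45821739e-02]), 'qvel': array([-0.0010988 ,  0.00046869,  0.0010624 ,  0.00070344,  0.00051182,
       -0.00119633]), 'joint_efforts': array([-9.34812160e-04, -5.06097686e+01, -2.91410333e+01, -1.18007729e-04,
        4.47532642e-03,  9.97710663e-05]), 'ee_pos': array([0.12889963, 0.53434845, 0.24977905]), 'ee_rot': array([-3.71108291e-01, -3.11934939e+00,  1.81324548e-03]), 'ft_force': array([-0.63225956, -0.17953635,  0.41602626]), 'wrist_torque': array([-0.00818003, -0.05345271, -0.00125197]), 'finger_gap': 1.0022604501020678}
scene [[0.632, -0.549, 0.546, 1.152], [0.774, 0.435, -0.459, -0.562], [0.014, 0.713, 0.701, 0.828], [0.0, 0.0, 0.0, 1.0]] 495.5490578532617 0.0005750365907055855
scene clamp 0.79 [237.7, 202.9, 370.8, 304.9] 293.9 257.6
scene housing 0.71 [238.8, 202.3, 373.4, 306.3] 294.5 257.2
scene housing 0.68 [242.9, 263.0, 251.2, 273.0] 247.2 269.9
scene fixed_grip 0.86 [233.9, 200.3, 368.3, 305.1] 294.2 257.4
scene trigger_face 0.69 [265.1, 233
[... 668 characters left out ...]
.0, 0.0, 0.0, 1.0]] 535.6573724031302 0.017330810342658914
top clamp 0.63 [235.9, 247.9, 392.1, 295.4] 316.1 270.5
top housing 0.92 [235.8, 245.4, 396.6, 295.4] 316.4 270.5
top fixed_grip 0.66 [235.4, 247.1, 396.3, 297.3] 316.6 270.3
top trigger_face 0.32 [237.2, 247.7, 395.1, 294.0] 316.8 270.3
top tab_top 0.46 [382.3, 257.4, 390.9, 269.6] 387.0 261.3
top pad 0.66 [313.5, 261.9, 323.7, 277.7] 317.6 269.8
top stop_post 0.69 [237.3, 248.7, 396.0, 294.2] 317.1 270.3
top tripod_head 0.61 [455.4, 306.3, 515.6, 329.2] 474.4 316.3
top blower 0.65 [339.4, 187.1, 364.9, 218.0] 352.3 203.1
top blower 0.55 [236.7, 247.2, 395.4, 296.0] 316.8 270.5
top remote 0.6 [239.0, 206.8, 284.5, 229.7] 261.3 217.4
```

```bash
python3 - <<'E'
import cv2
a=cv2.imread('pics/top0.png')[170:350,210:530]; cv2.imwrite('pics/topc.png',cv2.resize(a,None,fx=2.5,fy=2.5,interpolation=cv2.INTER_CUBIC))
a=cv2.imread('pics/scene0.png')[190:340,220:420]; cv2.imwrite('pics/scenec.png',cv2.resize(a,None,fx=4,fy=4,interpolation=cv2.INTER_CUBIC))
E
```

```text
(no output)
```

View pics/topc.png

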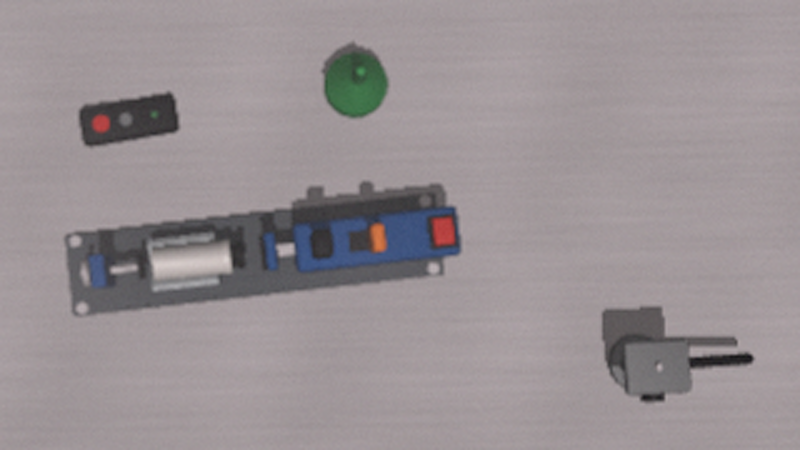

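View pics/scenec.png

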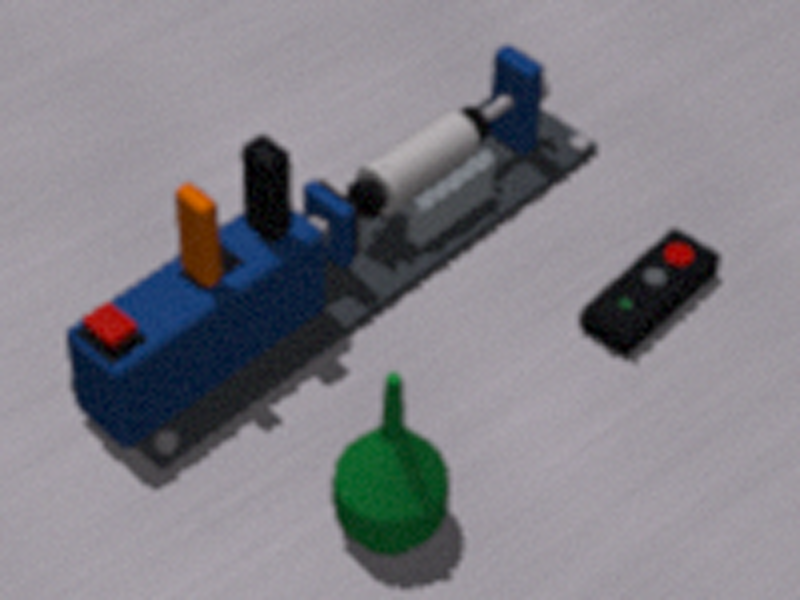

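The top view shows the clamp with its x axis to image left (+y world): tab at full-image pixel (387,263), trigger (361,265), grip (338,267), stop post (249,277). The bystanders are clear of it. In the scene view the trigger top is at (269,237) and the grip top at (286,226).

```bash
python3 - <<'E'
from h import *
from scipy.optimize import least_squares
cs={n:bot.get_image(n) for n in('top','scene')}
obs=[]
for n,c in cs.items():
    hsv=cv2.cvtColor(c['img'],cv2.COLOR_BGR2HSV); H,S,V=cv2.split(hsv)
    sub=np.zeros(H.shape,bool); 
    if n=='top': sub[230:310,225:410]=1
    else: sub[200:310,235:345]=1
    red=sub&((H<5)|(H>172))&(S>150)&(V>90)
    org=sub&(H>7)&(H<20)&(S>150)&(V>80)
    for nm,m in(('red',red),('org',org)):
        ys,xs=np.nonzero(m); print(n,nm,len(xs),xs.mean(),ys.mean(),xs.min(),xs.max(),ys.min(),ys.max())
        if nm=='red': obs.append((n,(-85,0,84),xs.mean(),ys.mean(),1))
        elif n=='top': obs.append((n,(-25,0,131),xs.mean(),ys.mean(),1))
        else: obs.append((n,(-25,0,102),xs.mean(),ys.mean(),.5))
cr=lambda n,x,y:(210+x/2.5,170+y/2.5) if n=='top' else (220+x/4,190+y/4)
for n,P,x,y in [('top',(22,0,132),321,242),('top',(219,0,74),97,270),('scene',(22,0,132),266,147),('scene',(219,0,74),518,58),('scene',(-25,0,131),197,192)]:
    obs.append((n,P,*cr(n,x,y),.6))
def W(p,P):
    s,co=np.sin(p[2]),np.cos(p[2]); P=np.array(P)/1e3
    return np.array([p[0]+co*P[0]-s*P[1],p[1]+s*P[0]+co*P[1],P[2]])
f=lambda p:np.concatenate([w*(proj(cs[n],W(p,P))-[u,v]) for n,P,u,v,w in obs])
r=least_squares(f,[.43,-.15,1.57]); print(r.x,np.degrees(r.x[2])); print(r.fun.reshape(-1,2).round(2))
for P in((-85,0,84),(0,0,108)): print(P,W(r.x,P))
E
```

```text
top red 80 386.8875 261.8125 383 391 257 267
top org 44 360.79545454545456 264.72727272727275 358 363 260 269
scene red 76 246.93421052631578 270.57894736842104 241 253 266 275
scene org 189 269.1587301587302 247.87301587301587 264 274 236 260
[ 0.55622158 -0.15919324  1.66992986] 95.67993291841675
[[-0.14  0.05]
 [-0.12 -0.38]
 [-0.02 -0.4 ]
 [ 0.01  0.47]
 [-0.12  0.07]
 [-0.44 -0.03]
 [-0.37  0.15]
 [-0.19 -0.04]
 [-0.48  0.42]]
(-85, 0, 84) [ 0.56463413 -0.24377591  0.084     ]
(0, 0, 108) [ 0.55622158 -0.15919324  0.108     ]
```

The fit is within half a pixel everywhere: clamp origin (0.556, -0.159), x axis at 95.7°. The gripper can't grip with less than 20 N, so I'll push the trigger with one open finger by arm motion. The wrist force sensor then reads the trigger load directly.

Call:
drive_tool:
  targets:
    - [[-0.041,-0.041,0],-1.9]
    - [[-0.082,-0.082,0],-3.8]
    - [[-0.123,-0.123,0],-5.8]
    - [[-0.164,-0.164,0],-7.7]
    - [[-0.205,-0.205,0],-9.6]
    - [[-0.246,-0.246,0],-11.5]
    - [[-0.287,-0.287,0],-13.5]
    - [[-0.328,-0.328,0],-15.4]
    - [[-0.369,-0.369,0],-17.3]
    - [[-0.41,-0.41,0],-19.24]
  hand: 0

```text
time: 2.65
ee_pos: [0.4322, 0.038, 0.2506]
ee_rot: [-0.157, 3.137, 0.0]
ft_force: [0.3, 1.1, 0.5]
finger_gap: 1.003
```

```bash
cat >> h.py <<'E'
from scipy.spatial.transform import Rotation as R
O=np.array([0.5562,-0.1592]); A=np.radians(95.68)
def clamp_of(p):
    d=p[:2]-O; return np.array([np.cos(A)*d[0]+np.sin(A)*d[1],-np.sin(A)*d[0]+np.cos(A)*d[1],p[2]])*1e3
def go(x,y,z):
    s=bot.observe(); W=np.array([O[0]+(np.cos(A)*x-np.sin(A)*y)/1e3,O[1]+(np.sin(A)*x+np.cos(A)*y)/1e3,z/1e3])
    r=R.from_rotvec(s['ee_rot']); ty=r.as_matrix()[:,1]
    print('clamp now',clamp_of(s['ee_pos']).round(2),'tool shift mm',(r.inv().apply(W-s['ee_pos'])*1e3).round(2),'turn',-(95.68-np.degrees(np.arctan2(ty[1],ty[0]))), s['ft_force'])
E
python3 -c "
from h import *
go(3,0,250)"
```

```text
clamp now [208.5  103.87 250.59] tool shift mm [-103.73 -205.57    0.67] turn 0.037014968056752195 [0.33568407 1.11725677 0.50125805]
```

Call:
drive_tool:
  targets:
    - [[-0.026,-0.051,0],0]
    - [[-0.052,-0.103,0],0]
    - [[-0.078,-0.154,0],0]
    - [[-0.1037,-0.2056,0],0]
    - [[-0.1037,-0.2056,0],0]

```text
time: 3.28
ee_pos: [0.5559, -0.1573, 0.2497]
ee_rot: [-0.151, 3.138, -0.0]
ft_force: [-0.2, 0.2, 0.5]
finger_gap: 1.0
```

```bash
python3 -c "
from h import *
c=bot.get_image('wrist'); im=c['img'].copy(); go(3,0,250)
def W(x,y,z): return np.array([O[0]+(np.cos(A)*x-np.sin(A)*y)/1e3,O[1]+(np.sin(A)*x+np.cos(A)*y)/1e3,z/1e3])
for x0,x1,y,z in((-31,-19,12,131),(13,31,12,132),(-94,-76,12,84),(-100,45,22,72)):
    q=[proj(c,W(a,b,z)) for a,b in((x0,-y),(x1,-y),(x1,y),(x0,y))]; cv2.polylines(im,[np.int32(q)],True,(0,255,0),1)
q=proj(c,W(75,0,45)); cv2.circle(im,(int(q[0]),int(q[1])),3,(255,0,255),-1)
cv2.imwrite('pics/w1.png',im)"
```

```text
clamp now [  3.8    0.82 249.67] tool shift mm [-0.83 -0.8  -0.33] turn -0.11587814633679727 [ 0.34372325  0.26545048 -0.55988105]
```

View pics/w1.png

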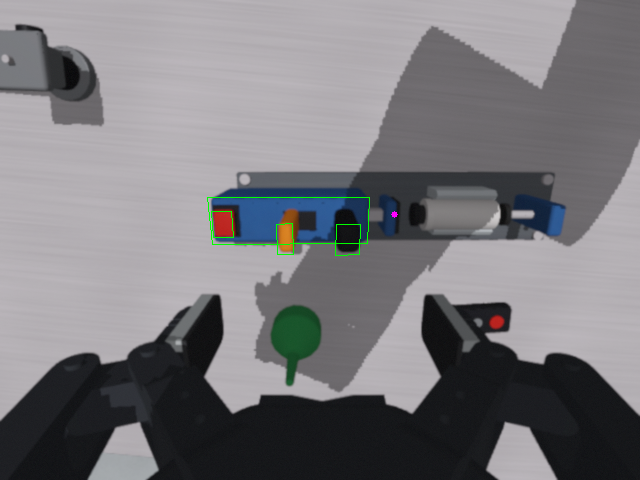

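The overlay of the fitted clamp matches the wrist picture to about 1–2 mm: tab (223,225), trigger top (286,238), grip (348,238). The stopper face at about (413,214) stands roughly 13–15 mm ahead of the pad. Now I'll descend with the open fingers straddling the grip and trigger.

Call:
drive_tool:
  targets:
    - [[-0.0008,-0.0008,0.05],0]
    - [[-0.0008,-0.0008,0.1],0]
    - [[-0.0008,-0.0008,0.14],0]
    - [[-0.0008,-0.0008,0.15],0]
    - [[-0.0008,-0.0008,0.15],0]

```text
time: 3.95
ee_pos: [0.5559, -0.1547, 0.1011]
ee_rot: [-0.156, 3.137, -0.0]
ft_force: [-0.2, -0.5, 0.1]
finger_gap: 0.999
```

```bash
python3 -c "
from h import *
c=bot.get_image('wrist'); go(9,0,100); cv2.imwrite('pics/w2.png',c['img'])"
```

```text
clamp now [  4.18  -0.6  101.79] tool shift mm [0.61 4.82 1.78] turn 0.01808999311104742 [-0.09468099 -0.33894324  0.23310972]
```

View pics/w2.png

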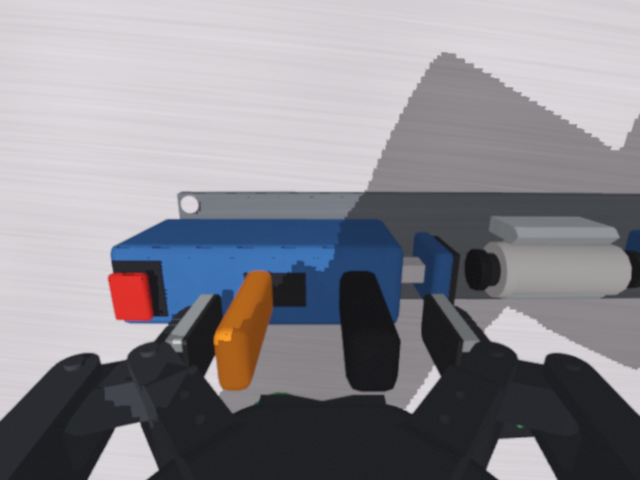

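The fingers straddle grip and trigger cleanly. Next is to approach to contact.

Call:
drive_tool:
  targets:
    - [[0.0,0.004,0.001],0]
    - [[0.0,0.007,0.001],0]
    - [[0.0,0.0075,0.001],0]
    - [[0.0,0.0075,0.001],0]

```text
time: 4.5
ee_pos: [0.5553, -0.1479, 0.0996]
ee_rot: [-0.156, 3.137, -0.001]
ft_force: [0.7, -0.9, 0.8]
finger_gap: 1.0
```

Call:
drive_tool:
  targets:
    - [[0.0,0.001,0],0]
    - [[0.0,0.001,0],0]

```text
time: 4.75
ee_pos: [0.5551, -0.1469, 0.0995]
ee_rot: [-0.155, 3.137, -0.001]
ft_force: [1.7, -3.5, 1.9]
finger_gap: 1.003
```

Call:
drive_tool:
  targets:
    - [[0.0,0.001,0],0]
    - [[0.0,0.001,0],0]

```text
time: 5.0
ee_pos: [0.5549, -0.1456, 0.0993]
ee_rot: [-0.156, 3.138, -0.0]
ft_force: [1.7, -3.0, 1.3]
finger_gap: 1.007
```

Call:
drive_tool:
  targets:
    - [[0.0,0.001,0],0]
    - [[0.0,0.001,0],0]

```text
time: 5.25
ee_pos: [0.5547, -0.1446, 0.0993]
ee_rot: [0.156, -3.138, -0.0]
ft_force: [1.9, -2.6, 0.7]
finger_gap: 1.0
```

Call:
drive_tool:
  targets:
    - [[0.0,0.003,0],0]
    - [[0.0,0.006,0],0]
    - [[0.0,0.009,0],0]
    - [[0.0,0.0105,0],0]
    - [[0.0,0.0105,0],0]

```text
time: 5.88
ee_pos: [0.5538, -0.1346, 0.0993]
ee_rot: [-0.156, 3.137, -0.001]
ft_force: [1.9, -7.0, -0.0]
finger_gap: 1.004
```

Call:
drive_tool:
  targets:
    - [[0.0,0.0007,0],0]
    - [[0.0,0.0007,0],0]

```text
time: 6.12
ee_pos: [0.5537, -0.1342, 0.0992]
ee_rot: [-0.155, 3.137, -0.002]
ft_force: [1.4, -8.3, 0.2]
finger_gap: 0.997
```

Call:
drive_tool:
  targets:
    - [[0.0,0.0006,0],0]
    - [[0.0,0.0006,0],0]

```text
time: 6.38
ee_pos: [0.5537, -0.1339, 0.0993]
ee_rot: [-0.155, 3.137, -0.002]
ft_force: [2.3, -10.7, -0.5]
finger_gap: 1.002
```

Call:
drive_tool:
  targets:
    - [[0.0,0.0006,0],0]
    - [[0.0,0.0006,0],0]

```text
time: 6.62
ee_pos: [0.5537, -0.1338, 0.0992]
ee_rot: [-0.155, 3.137, -0.003]
ft_force: [1.6, -14.7, -2.5]
finger_gap: 1.002
```

End stop confirmed (rising force with no motion). I'll let the trigger fully out, then do the second full squeeze. The jaw reaches at most 94.6, below the earliest home position of 100.

Call:
drive_tool:
  targets:
    - [[0.0,-0.008,0],0]
    - [[0.0,-0.017,0],0]
    - [[0.0,-0.017,0],0]
    - [[0.0,-0.014,0],0]
    - [[0.0,-0.01,0],0]
    - [[0.0,-0.006,0],0]
    - [[0.0,-0.003,0],0]
    - [[0.0,-0.0015,0],0]
    - [[0.0,-0.0015,0],0]

```text
time: 7.75
ee_pos: [0.5535, -0.1341, 0.0991]
ee_rot: [0.156, -3.137, 0.002]
ft_force: [-0.0, -8.9, -2.8]
finger_gap: 0.998
```

Call:
drive_tool:
  targets:
    - [[0.0,0.0008,0],0]
    - [[0.0,0.0008,0],0]

```text
time: 8.0
ee_pos: [0.5534, -0.1338, 0.0991]
ee_rot: [0.156, -3.138, 0.003]
ft_force: [0.6, -12.1, -4.7]
finger_gap: 0.996
```

```bash
python3 -c "
from h import *
c=bot.get_image('wrist'); go(9,0,100); cv2.imwrite('pics/w3.png',c['img'])
c=bot.get_image('top');cv2.imwrite('pics/t3.png',c['img'])"
```

```text
clamp now [25.48  0.23 99.1 ] tool shift mm [ -0.23 -16.48  -0.87] turn 0.0005762940133138272 [  0.47900129 -11.52164556  -4.27803246]
```

View pics/w3.png

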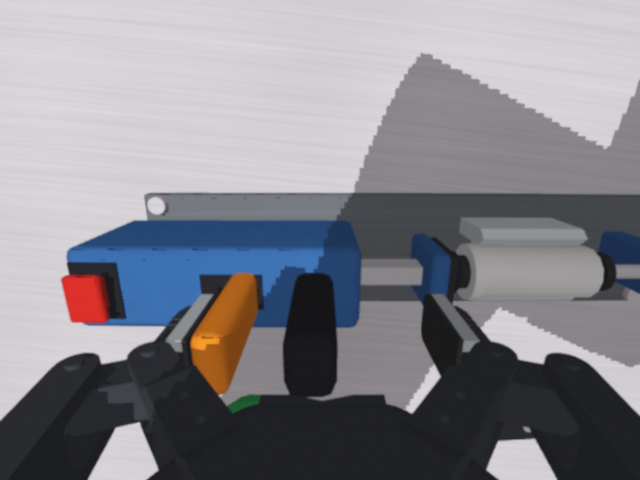

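The wrist view shows the jaw has walked about 19 mm. The pad is now at the stopper (about (460,270)) and the vial base is near the stop foot (about (605,270)). The third squeeze goes gently from here: full let-out, a quick move to just short of the earliest possible home, then small steps.

Call:
drive_tool:
  targets:
    - [[0.0,-0.008,-0.0005],0]
    - [[0.0,-0.0163,-0.0005],0]
    - [[0.0,-0.0163,-0.0005],0]
    - [[0.0,-0.013,-0.0005],0]
    - [[0.0,-0.01,-0.0005],0]
    - [[0.0,-0.008,-0.0005],0]
    - [[0.0,-0.0067,-0.0005],0]
    - [[0.0,-0.0057,-0.0005],0]
    - [[0.0,-0.0057,-0.0005],0]

```text
time: 9.22
ee_pos: [0.5542, -0.1391, 0.0998]
ee_rot: [-0.156, 3.137, -0.002]
ft_force: [-0.1, -7.8, -1.9]
finger_gap: 0.998
```

Call:
drive_tool:
  targets:
    - [[0.0,0.0006,0],0]
    - [[0.0,0.0006,0],0]

```text
time: 9.48
ee_pos: [0.5542, -0.1386, 0.0999]
ee_rot: [-0.156, 3.137, -0.002]
ft_force: [1.3, -9.8, -3.0]
finger_gap: 0.999
```

Call:
drive_tool:
  targets:
    - [[0.0,0.0006,0],0]
    - [[0.0,0.0006,0],0]

```text
time: 9.72
ee_pos: [0.5541, -0.1382, 0.0999]
ee_rot: [-0.156, 3.137, -0.002]
ft_force: [-0.6, -9.9, -2.4]
finger_gap: 0.998
```

Call:
drive_tool:
  targets:
    - [[0.0,0.0006,0],0]
    - [[0.0,0.0006,0],0]

```text
time: 9.98
ee_pos: [0.5541, -0.1377, 0.0998]
ee_rot: [-0.156, 3.137, -0.003]
ft_force: [0.8, -11.0, -2.5]
finger_gap: 0.999
```

Call:
drive_tool:
  targets:
    - [[0.0,0.0005,0],0]
    - [[0.0,0.0005,0],0]

```text
time: 10.22
ee_pos: [0.5541, -0.1372, 0.0999]
ee_rot: [-0.156, 3.137, -0.003]
ft_force: [0.2, -11.7, -3.3]
finger_gap: 1.005
```

```bash
python3 -c "
from h import *
c=bot.get_image('wrist'); im=c['img']; go(9,0,100)
def W(x,y,z): return np.array([O[0]+(np.cos(A)*x-np.sin(A)*y)/1e3,O[1]+(np.sin(A)*x+np.cos(A)*y)/1e3,z/1e3])
for x in (95,100,105,110,116,120,176,180,186): print(x,proj(c,W(x,0,45)).round(1),proj(c,W(x,0,60)).round(1))
cv2.imwrite('pics/w4.png',cv2.resize(im[200:330,390:640],None,fx=3.2,fy=3.2,interpolation=cv2.INTER_CUBIC))"
```

```text
clamp now [ 2.208e+01 -6.000e-02  9.985e+01] tool shift mm [  0.06 -13.08  -0.13] turn 0.004276937550983462 [  0.34602343 -10.72560731  -2.49118501]
95 [449.3 271.1] [459.5 281.8]
100 [458.  271.1] [468.9 281.8]
105 [466.7 271.1] [478.3 281.7]
110 [475.4 271.1] [487.7 281.7]
116 [485.8 271. ] [498.9 281.7]
120 [492.8 271. ] [506.3 281.6]
176 [588.1 270.6] [608.7 281.1]
180 [594.7 270.6] [615.8 281. ]
186 [604.7 270.6] [626.4 280.9]
```

View pics/w4.png

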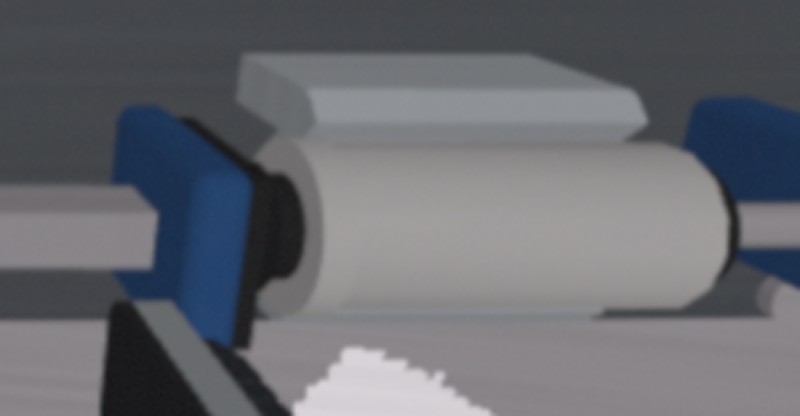

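The base looks to be against the foot (right edge). The stopper head is visible between pad and mouth and isn't yet clearly flush. I'll continue in small steps.

Call:
drive_tool:
  targets:
    - [[0.0,0.0005,0],0]
    - [[0.0,0.0005,0],0]

```text
time: 10.52
ee_pos: [0.554, -0.1367, 0.0999]
ee_rot: [-0.156, 3.137, -0.003]
ft_force: [0.4, -10.8, -3.1]
finger_gap: 1.0
```

Call:
drive_tool:
  targets:
    - [[0.0,0.0005,0],0]
    - [[0.0,0.0005,0],0]

```text
time: 10.78
ee_pos: [0.554, -0.1362, 0.0999]
ee_rot: [-0.156, 3.137, -0.003]
ft_force: [-0.3, -10.5, -1.9]
finger_gap: 1.0
```

Call:
drive_tool:
  targets:
    - [[0.0,0.0005,0],0]
    - [[0.0,0.0005,0],0]

```text
time: 11.02
ee_pos: [0.5539, -0.1357, 0.0999]
ee_rot: [-0.156, 3.137, -0.003]
ft_force: [0.7, -10.5, -2.3]
finger_gap: 1.0
```

Call:
drive_tool:
  targets:
    - [[0.0,0.0005,0],0]
    - [[0.0,0.0005,0],0]

```text
time: 11.28
ee_pos: [0.5539, -0.1352, 0.0999]
ee_rot: [-0.156, 3.137, -0.003]
ft_force: [1.6, -11.0, -2.1]
finger_gap: 0.998
```

Call:
drive_tool:
  targets:
    - [[0.0,0.0005,0],0]
    - [[0.0,0.0005,0],0]

```text
time: 11.52
ee_pos: [0.5538, -0.1347, 0.0999]
ee_rot: [-0.156, 3.137, -0.003]
ft_force: [-0.1, -9.8, -2.6]
finger_gap: 1.003
```

Call:
drive_tool:
  targets:
    - [[0.0,0.0005,0],0]
    - [[0.0,0.0005,0],0]

```text
time: 11.78
ee_pos: [0.5538, -0.1342, 0.0999]
ee_rot: [-0.156, 3.137, -0.003]
ft_force: [0.3, -9.8, -2.0]
finger_gap: 1.003
```

Call:
drive_tool:
  targets:
    - [[0.0,0.0005,0],0]
    - [[0.0,0.0005,0],0]

```text
time: 12.02
ee_pos: [0.5537, -0.1339, 0.0999]
ee_rot: [-0.156, 3.137, -0.003]
ft_force: [0.3, -12.0, -3.0]
finger_gap: 0.999
```

End stop reached while still sliding, so I'll let out and start the fourth squeeze with small steps.

Call:
drive_tool:
  targets:
    - [[0.0,-0.008,0],0]
    - [[0.0,-0.0164,0],0]
    - [[0.0,-0.0164,0],0]
    - [[0.0,-0.014,0],0]
    - [[0.0,-0.012,0],0]
    - [[0.0,-0.0108,0],0]
    - [[0.0,-0.01,0],0]
    - [[0.0,-0.01,0],0]

```text
time: 13.02
ee_pos: [0.5546, -0.1436, 0.0997]
ee_rot: [-0.156, 3.137, -0.002]
ft_force: [-0.1, -9.6, -2.0]
finger_gap: 0.999
```

Call:
drive_tool:
  targets:
    - [[0.0,0.0004,0],0]
    - [[0.0,0.0004,0],0]

```text
time: 13.28
ee_pos: [0.5546, -0.1434, 0.0997]
ee_rot: [-0.156, 3.137, -0.002]
ft_force: [0.4, -11.7, -3.7]
finger_gap: 1.002
```

Call:
drive_tool:
  targets:
    - [[0.0,0.0004,0],0]
    - [[0.0,0.0004,0],0]

```text
time: 13.52
ee_pos: [0.5545, -0.143, 0.0998]
ee_rot: [-0.155, 3.137, -0.002]
ft_force: [0.7, -10.7, -2.6]
finger_gap: 1.002
```

Call:
drive_tool:
  targets:
    - [[0.0,0.0004,0],0]
    - [[0.0,0.0004,0],0]

```text
time: 13.78
ee_pos: [0.5545, -0.1426, 0.0998]
ee_rot: [-0.156, 3.137, -0.002]
ft_force: [0.1, -10.5, -2.3]
finger_gap: 1.001
```

Call:
drive_tool:
  targets:
    - [[0.0,0.0004,0],0]
    - [[0.0,0.0004,0],0]

```text
time: 14.02
ee_pos: [0.5544, -0.1421, 0.0997]
ee_rot: [-0.156, 3.137, -0.002]
ft_force: [0.1, -10.1, -3.3]
finger_gap: 1.004
```

Call:
drive_tool:
  targets:
    - [[0.0,0.0005,0],0]
    - [[0.0,0.0005,0],0]

```text
time: 14.28
ee_pos: [0.5544, -0.1417, 0.0997]
ee_rot: [-0.156, 3.137, -0.002]
ft_force: [0.2, -11.2, -2.5]
finger_gap: 1.003
```

Call:
drive_tool:
  targets:
    - [[0.0,0.0005,0],0]
    - [[0.0,0.0005,0],0]

```text
time: 14.52
ee_pos: [0.5544, -0.1413, 0.0998]
ee_rot: [-0.156, 3.137, -0.003]
ft_force: [-0.0, -11.6, -4.0]
finger_gap: 0.999
```

Call:
drive_tool:
  targets:
    - [[0.0,0.0005,0],0]
    - [[0.0,0.0005,0],0]

```text
time: 14.78
ee_pos: [0.5543, -0.141, 0.0997]
ee_rot: [-0.156, 3.137, -0.003]
ft_force: [-0.6, -12.3, -3.8]
finger_gap: 1.001
```

Call:
drive_tool:
  targets:
    - [[0.0,0.0004,0],0]
    - [[0.0,0.0004,0],0]

```text
time: 15.02
ee_pos: [0.5543, -0.1407, 0.0997]
ee_rot: [-0.156, 3.137, -0.003]
ft_force: [1.0, -14.6, -4.1]
finger_gap: 1.001
```

Call:
drive_tool:
  targets:
    - [[0.0,0.0003,0],0]
    - [[0.0,0.0003,0],0]

```text
time: 15.28
ee_pos: [0.5543, -0.1405, 0.0997]
ee_rot: [-0.155, 3.137, -0.004]
ft_force: [-0.6, -15.6, -4.2]
finger_gap: 1.002
```

```bash
python3 -c "
from h import *
c=bot.get_image('wrist'); im=c['img']; go(9,0,100)
cv2.imwrite('pics/w5.png',cv2.resize(im[200:330,390:640],None,fx=3.2,fy=3.2,interpolation=cv2.INTER_CUBIC))"
```

```text
clamp now [1.875e+01 5.000e-02 9.972e+01] tool shift mm [-0.05 -9.75 -0.26] turn -0.0017578701990430545 [ -0.55096321 -14.97714848  -5.09794094]
```

View pics/w5.png

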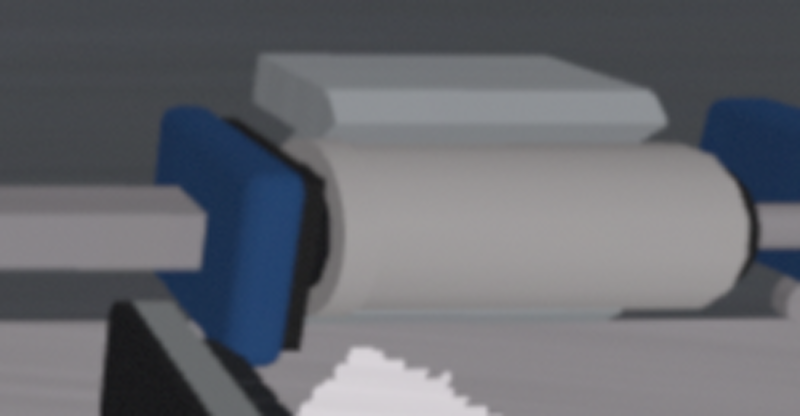

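The view shows the stopper head flush between pad and mouth and the vial base on the foot. Force rose from about 10.3 to 15.6 N over the last 1.5 mm, so it feels firm and I stop here. Now I let out, rise and move over the tab with the fingers shutting on the way.

Call:
drive_tool:
  targets:
    - [[0.0,-0.006,0],0]
    - [[0.0,-0.0125,0],0]
    - [[0.0,-0.0125,0],0]
    - [[0.0,-0.0125,-0.045],0]
    - [[0.0,-0.0125,-0.085],0]
    - [[0.0,-0.05,-0.085],0]
    - [[0.0,-0.1,-0.085],0]
    - [[0.0,-0.1037,-0.085],0]
    - [[0.0,-0.1037,-0.085],0]

```text
time: 16.45
ee_pos: [0.5642, -0.2419, 0.1845]
ee_rot: [0.155, -3.137, -0.001]
ft_force: [-0.1, 0.2, 1.2]
finger_gap: 1.0
```

Call:
drive_tool:
  targets:
    - [[0.0,0,0],0]
    - [[0.0,0,0],0]
    - [[0,0,0],0]
    - [[0,0,0],0]
    - [[0,0,0],0]
    - [[0,0,0],0]
  hand: 1
  force: 20

```text
time: 17.2
ee_pos: [0.5644, -0.2423, 0.1848]
ee_rot: [0.155, -3.138, 0.0]
ft_force: [-0.4, 0.2, -0.6]
finger_gap: -0.002
```

```bash
python3 -c "
from h import *
c=bot.get_image('wrist'); im=c['img']; go(-85,0,110); print(bot.observe()['finger_gap'],bot.tips_ahead)
cv2.imwrite('pics/w6.png',im)"
```

```text
clamp now [-8.356e+01  5.000e-02  1.848e+02] tool shift mm [-5.00e-02 -1.44e+00  7.48e+01] turn -0.009427433355980952 [-0.36082656 -0.18637846  0.27542264]
0.0032384181924174547 0.019
```

View pics/w6.png

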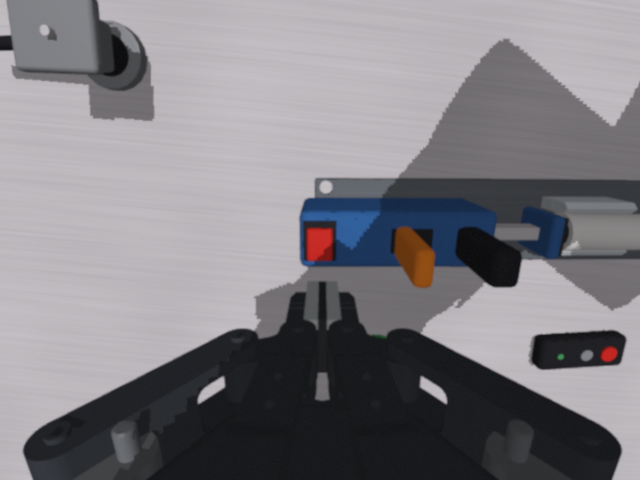

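The view shows shut fingers aligned with the red tab (about (320,243)), with trigger and grip well to the right. Descending to just above the tab.

Call:
drive_tool:
  targets:
    - [[0.0,-0.0025,0.04],0]
    - [[0.0,-0.0025,0.07],0]
    - [[0.0,-0.0025,0.079],0]
    - [[0.0,-0.0025,0.079],0]
    - [[0.0,-0.0025,0.079],0]

```text
time: 17.88
ee_pos: [0.5653, -0.2451, 0.1072]
ee_rot: [-0.155, 3.136, -0.002]
ft_force: [-1.1, -0.4, -0.6]
finger_gap: 0.002
```

Call:
drive_tool:
  targets:
    - [[0.0,0,0.002],0]
    - [[0.0,0,0.004],0]
    - [[0.0,0,0.0055],0]
    - [[0.0,0,0.0055],0]

```text
time: 18.38
ee_pos: [0.5647, -0.2448, 0.1003]
ee_rot: [-0.155, 3.138, 0.0]
ft_force: [-0.4, 1.3, 1.6]
finger_gap: 0.002
```

Call:
drive_tool:
  targets:
    - [[0.0,0,0.001],0]
    - [[0.0,0,0.001],0]

```text
time: 18.62
ee_pos: [0.5647, -0.2448, 0.0993]
ee_rot: [-0.155, 3.138, 0.0]
ft_force: [0.6, 1.1, 2.7]
finger_gap: 0.003
```

Call:
drive_tool:
  targets:
    - [[0.0,0,0.0008],0]
    - [[0.0,0,0.0008],0]
    - [[0.0,0,0.0008],0]
    - [[0.0,0,0.0008],0]

```text
time: 19.12
ee_pos: [0.5647, -0.2448, 0.0985]
ee_rot: [-0.155, 3.138, -0.0]
ft_force: [0.2, 1.8, 2.3]
finger_gap: 0.002
```

Call:
drive_tool:
  targets:
    - [[0.0,0,0.0005],0]
    - [[0.0,0,0.0005],0]
    - [[0.0,0,0.0005],0]
    - [[0.0,0,0.0005],0]

```text
time: 19.62
ee_pos: [0.5647, -0.2448, 0.098]
ee_rot: [0.155, -3.138, -0.0]
ft_force: [-0.2, 2.5, 2.7]
finger_gap: 0.003
```

```bash
python3 -c "
from h import *
c=bot.get_image('wrist'); im=c['img']; go(-85,0,110)
cv2.imwrite('pics/w7.png',im)"
```

```text
clamp now [-8.604e+01  4.000e-02  9.801e+01] tool shift mm [ -0.04   1.04 -11.99] turn -0.006669403169567545 [-0.31296006  2.19901144  1.55405254]
```

View pics/w7.png

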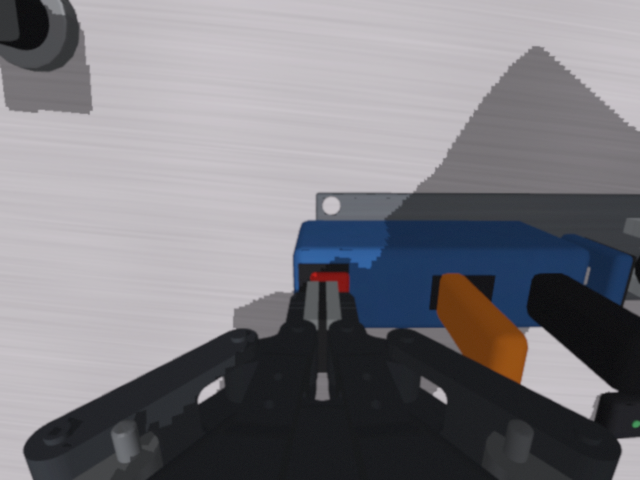

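The tab is pressed at (330,280) and the jaw head has come back close to the housing (about (600,260)). Lifting off to verify.

Call:
drive_tool:
  targets:
    - [[0.0,0,-0.005],0]
    - [[0.0,0,-0.04],0]
    - [[0.0,0,-0.1],0]
    - [[0.0,0.04,-0.152],0]
    - [[0.0,0.085,-0.152],0]
    - [[0.0,0.085,-0.152],0]
    - [[0.0,0.085,-0.152],0]

```text
time: 20.55
ee_pos: [0.5562, -0.1607, 0.2499]
ee_rot: [0.156, -3.138, 0.001]
ft_force: [0.2, 0.1, 0.1]
finger_gap: 0.002
```

```bash
python3 -c "
from h import *
c=bot.get_image('wrist'); im=c['img']; go(3,0,250)
def W(x,y,z): return np.array([O[0]+(np.cos(A)*x-np.sin(A)*y)/1e3,O[1]+(np.sin(A)*x+np.cos(A)*y)/1e3,z/1e3])
cr=im[150:280,200:600].copy(); big=cv2.resize(cr,None,fx=2,fy=2,interpolation=cv2.INTER_CUBIC)
q=(proj(c,W(75,0,67))-[200,150])*2; cv2.circle(big,(int(q[0]),int(q[1])),2,(255,0,255),-1)
cv2.imwrite('pics/w8.png',big)
b=cv2.imread('pics/w1.png')
t=bot.get_image('top'); 
for n in('tripod_head','blower','remote'): print(n,[np.round(r['box'],0) for r in bot.regions_of('top',n)[:1]])
"
```

```text
clamp now [-1.7700e+00  1.3000e-01  2.4972e+02] tool shift mm [-0.13  4.77 -0.28] turn -0.033690787157979685 [ 0.82719662 -0.62847548 -0.65757728]
tripod_head [array([452., 305., 511., 328.])]
blower [array([340., 190., 364., 216.])]
remote [array([239., 206., 282., 226.])]
```

View pics/w8.png

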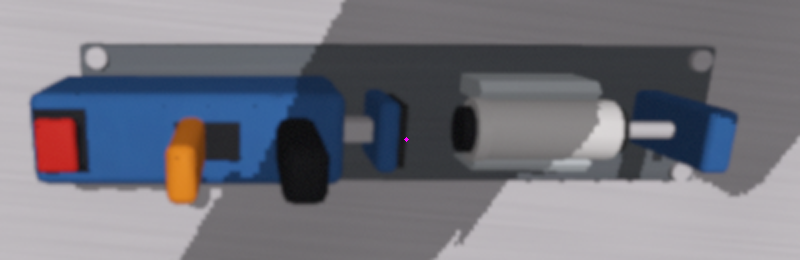

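The last view shows the pad face at the fully open mark (about (404,138) in the crop). The vial is in the cradle with the stopper head flush on its mouth (about (465,128)), uncracked, the tab and trigger are back at rest, and the bystanders haven't moved.

```bash
python3 -c "
from h import *
print(bot.sign_off())"
```

```text
the job is handed in; nothing more can be done
None
```

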